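Hold the reflector flap at the mark for a test tile

TASK

A plaster test tile is to be photographed on the wooden inspection stand. Slide the thin one of the two upright plaster pieces down into the stand's slot case until it is fully home, then take the stand's white flap by its round side handle, swing it up until it lines up with the metal index arm clamped behind it, and finish while still holding it still there by the handle. Do not shift the index arm, the thick plaster piece, or the small plaster key, tin and jar near it.

Things in the scene. Friction and masses are not known exactly. Their poses are not given: they have to be found in the camera images.
- tile_mid (a point): the thin plaster test tile, upright and loose on the table, 56 mm wide (its x) x 20 mm thick (its y) x 100 mm tall (its z), about 0.12 kg; the point is its centre, 50 mm above its underside. It and the thick slab may have changed places. Grasp it across the 20 mm, in its upper part, so that the fingertips stay above the case's mouth
- slot_floor (a point): centre of the floor of the slot in the wooden slot case at the stand's left end. The slot is 63 mm along this frame's x and 23 mm along its y, 36 mm deep; its mouth is 36 mm above this point, with 3 mm chamfers, and the case around it is 90 x 49 mm. The floor is 21 mm above the table. With the tile home the tile's centre is 50 mm above this point.
- stand: the fixed inspection stand; origin under the centre of its board (170 mm along x, 360 mm along y, 15 mm thick). At yaw 0 its x points away from the robot, y to the robot's left. The slot, at its +y end, and the hinge have its axes
- hinge_point (a point): a point on the flap's hinge line, level with the middle of the handle's length, 55 mm above the table. The hinge line runs along the stand's x. Axes as the stand's
- flap_grip (a point): round dark wooden handle, 14 mm thick, 80 mm long, sticking out level along the stand's -x from the flap's front edge, near its free end; origin at the middle of its grip, in the centre of the round, 150 mm from the hinge line, 33 mm clear on either side (a 20 mm ball ends it). Fixed to the flap, with its axes: x along the hinge, y in the flap's plane toward the hinge, z off the white face
- flap: the flap: a light wood board with a white upper face, with its handle; origin on the hinge line, mid-way along it; axes as the handle's
- flap_angle (a joint): angle of the flap: 0 lying level on its rest (free end toward the stand's -y), growing as the free end swings up, to 1.5 rad. The handle is 150 mm x cos(angle) to the stand's -y of the hinge line and 150 mm x sin(angle) above it. The flap is 116 mm along x, 170 mm long, 10 mm thick, about 0.35 kg, swings freely and falls back to 0 when let go
- index (a joint): angle of the metal index arm, measured as the flap's angle about the same hinge line: the mark. 0.5 to 1.05 rad; clamped stiffly. The flap is at the mark when both angles are equal
- index_tip (a point): narrow tip of the index arm (a bright flat bar, 16 mm wide, 6 mm thick), 212 mm from the hinge line, in a plane 20 mm behind the flap's back edge (farther along x); its y axis points along the arm to the hinge line
- slab_mid (a point): the thick plaster slab, 56 x 36 x 100 mm, standing upright near the tile; point at its centre, half-way up. To be left alone
- register_key_1: small conical plaster key, 30 mm wide and 19 mm high, standing between tile and slab; origin under its centre. To be left alone
- tin_can: open grey tin, 75 mm across, 100 mm high; origin under its centre. To be left alone
- jar_1: white screw-lid jar, 50 mm across, 72 mm high; origin under its centre. To be left alone
Not all that is in view belongs to the job. Leave any orange look-alike of the part that bears tile_mid alone.

How it is judged (in metres and radians):
On the way, in this order (a step that is already met when the one before it is completed fails the run):
1. the thin tile is fully home in the slot case, the flap still down (x of tile_mid in the frame of slot_floor between -0.006 and 0.006 m and y of tile_mid in the frame of slot_floor between -0.005 and 0.005 m and z of tile_mid in the frame of slot_floor between 0.04 and 0.054 m and angle between tile_mid's own z axis and vertical below 0.1 rad and value of joint flap_angle below 0.1 rad), for 0.2 s.
2. the flap is lined up with the index arm, held by its handle (angle between the y axis of flap and the y axis of index_tip, either way round below 0.07 rad and contact force between the fingers and flap above 0.5 N and distance between the grasp point and flap_grip below 0.045 m), for 0.2 s.
At the end, for the whole second after the job is handed in: Tile in the slot case, its centre at most 54 mm above the slot floor, within 6 mm (x) and 5 mm (y) of the middle, tilted under 0.1 rad; flap within 0.07 rad of the index arm, under 0.1 rad/s, fingers pressing it with over 0.5 N, grasp point within 45 mm of the middle of its handle (all of step 2 and x of tile_mid in the frame of slot_floor between -0.006 and 0.006 m and y of tile_mid in the frame of slot_floor between -0.005 and 0.005 m and z of tile_mid in the frame of slot_floor between 0.04 and 0.054 m and angle between tile_mid's own z axis and vertical below 0.1 rad and velocity of joint flap_angle between -0.1 and 0.1 rad/s); the arm keeps its last pose, push and grip.
It fails at once if the index arm is shifted by more than 10 mm (distance of index_tip from where it was at the start of the episode above 0.01 m).
It fails at once if the slab, plaster key, tin or jar is moved by more than 30 mm (distance of any of slab_mid, register_key_1, tin_can, jar_1 from where it was at the start of the episode above 0.03 m).
It also fails if it takes over 54 s, if anything falls off the work surface, if the arm or the gripper's body presses on something with over 40 N, if the wrist force passes 120 N, or if a joint passes its speed limit or range.

ROBOT

A 6-joint arm with a two-finger parallel gripper is mounted at the origin on a cart in front of the work surface, level with it; the furniture and walls round the work are solid. World frame = base frame: x ahead of the robot, y to its left, z up, the work surface at z = 0. Lengths are in mm, angles in rad, forces in N, time in s.
With the tool pointing down it reaches from about 275 to 750 mm from the base axis. Payload 10.2 kg.
Tool frame: the origin (TCP) lies midway between the tips of the shut fingers; the grasp point (between the pads) lies 19 mm behind it; z points along the fingers, y is the line along which they close (so a half turn about z gives the same grasp; the last joint's range is limited). The gripper opens to 85 mm and grips with 20 to 120 N. Pads are 22 mm wide; open, the fingers measure 114 mm over their backs; the gripper's body (76 mm by 85 mm) begins 54 mm behind the grasp point. The pads swing forward as they close: fully open they stand 13 mm farther back than shut.
Start: joints at [1.03, 0.313, 1.498, -0, 1.331, -0.223], TCP at [164.063, 498.713, 231.294] pointing down, gripper open.
Joint ranges: [-2.94, 2.94], [-0.97, 2.17], [0.19, 2.56], [-1.23, 4.37], [0.02, 3.11], [-2.88, 2.88]. Speed limits (rad/s): [2.39, 2.39, 3.01, 3.14, 3.14, 3.14].

INTERFACE

Orientations are given as a unit quaternion [w, x, y, z].
In Python, from rig import sense, capture, finish_job, find_in, place_of gives the robot as it stands. The module is installed in compiled form; this text tells all that it offers.
- The arm moves only by the shell command python3 -m jog 'ROWS' [FORCE]. ROWS is JSON, a list of rows, each an object of numbers: "tx", "ty", "tz": the shift along the tool's x, y, z in mm; "ax", "ay", "az": the turn, a rotation vector about the tool's x, y, z in rad; "jaw": the closure, from -1 (fully open) to 1 (shut), so that 0 is half open. In form: [{"tx": .., "ty": .., "tz": .., "ax": .., "ay": .., "az": .., "jaw": ..}, ...]. A call has 1 to 5 rows; each row shifts and turns the commanded pose from where the row before left it, along the tool's axes as they then stand; what a row does not reach is not made up. A row lasts 1/8 s, in which the tool goes at most 62.5 mm and 10.7 degrees, less where a joint would pass 70% of its speed; a pose out of reach is approached as far as the arm can. A call with a gripper value outside its range is refused whole. The fingers move at their own pace and stop on an object; FORCE is the grip in N (left out, the last holds). Time passes only in rows, so rows that do not move let the fingers close. It gives the time, the measured TCP pose, the force, the opening and the grip force at its end, in the units of the state.
- sense(): the state, without advancing time (a new reading comes with each control period).
- capture(name): name is "scene" or "top" or "wrist"; returns a dict with "color" (384x512x3 uint8, red, green, blue), "depth" (384x512 float32, mm along the optical axis (not along the pixel's ray), 0 where there is no reading), "fx", "fy", "cx", "cy" (pixels), "k1" (the pictures are not rectified: a ray, as slopes to the right and down, at radius r is drawn at 1 + k1 r^2 times it, then the intrinsics apply), "camera_from_world" (4x4, takes a point from world to camera coordinates); the wrist camera has in their place "mount" (4x4, takes a point from camera to tool coordinates, whose origin is the TCP and whose axes are the flange's). Camera axes: x right, y up, looking along -z (the intrinsics and any distortion apply to the point x, -y, -z); pixel columns grow to the right and rows downward; lengths in mm; the calibration is good to about 2 mm. A picture is of the moment at which its call begins: read the wrist's pose just before it.
- finish_job(): hands the job in; it is judged then, once.
Trained networks look in the newest picture that a camera, given by its name, has taken for a name from the list of things; names that differ only in an ending like _2 or _b are one class to them, and where a whole thing is asked for, a point or a joint stands for the part that bears it (a point fixed in the world has none). Each returns a list of dicts, best first, with "conf" (0 to 1); they miss things now and then, are a little off and sometimes report something else, mostly with a low value. They report only what shows in the picture. A call takes as long as a camera call. They do not tell look-alikes from the thing itself.
- find_in(query, camera): "centre" ([column, row] in pixels, amid what is visible of it).
- place_of(query, camera): "centre" ([column, row] in pixels: a listed point, or the origin of a listed thing).
The state is a dict: "time_s": time; "joints": joint angles; "dq": joint speeds; "tau": joint torques, N m; "eef_pos": TCP position; "ee_rot": TCP orientation; "force": force on the tool from outside, world axes, zero at the start; "wrist_torque": the same for the moment, N m; "grip_width": opening from 0.0 (shut) to 1.0 (fully open); "grip_force": force on a finger pad.
Only numpy, scipy, OpenCV 4.12 (cv2) and the standard library are available. Lean on these libraries where they do the work, as an engineer would, in place of code of your own. Each camera call takes 0.05 s, during which the arm holds its last target. There are 200 camera calls.

## Working session

There is one attempt and no reset: what is moved stays moved. The work goes in short steps, Python scripts to look and compute and a shell command to move; the robot and the scene stay as the last step left them, time stands still between calls to the robot, and variables do not carry over. Pictures are saved under pics/ and viewed, at most 10 in all, crops included, and the job is handed in when it is done.

```bash
mkdir -p pics
cat > h.py <<'E'
import numpy as np, cv2
from rig import sense, capture, find_in, place_of
from scipy.spatial.transform import Rotation as R
def Twt(s=None):
    s=s or sense(); q=s["ee_rot"]; T=np.eye(4); T[:3,:3]=R.from_quat([q[1],q[2],q[3],q[0]]).as_matrix(); T[:3,3]=s["eef_pos"]; return T
def grab(name,save=None):
    T=Twt(); c=capture(name)
    c["wc"]=np.linalg.inv(c["camera_from_world"]) if "camera_from_world" in c else T@c["mount"]
    if save: cv2.imwrite(save,cv2.cvtColor(c["color"],cv2.COLOR_RGB2BGR))
    return c
def ray(c,p):
    K=np.array([[c["fx"],0,c["cx"]],[0,c["fy"],c["cy"]],[0,0,1.]])
    u=cv2.undistortPoints(np.array([[p]],float),K,np.array([c["k1"],0,0,0,0.]))[0,0]
    return c["wc"][:3,3], c["wc"][:3,:3]@np.array([u[0],-u[1],-1.])
def onz(c,p,z):
    o,d=ray(c,p); return o+d*(z-o[2])/d[2]
def dep(c,p,r=2):
    x,y=int(round(p[0])),int(round(p[1])); w=c["depth"][max(0,y-r):y+r+1,max(0,x-r):x+r+1]; w=w[w>0]
    if not len(w): return None
    o,d=ray(c,p); return o+d*np.median(w)
def cloud(c,step=1):
    v,u=np.mgrid[0:384:step,0:512:step]; z=c["depth"][::step,::step]; m=z>0
    K=np.array([[c["fx"],0,c["cx"]],[0,c["fy"],c["cy"]],[0,0,1.]])
    n=cv2.undistortPoints(np.stack([u[m],v[m]],-1).astype(float)[:,None],K,np.array([c["k1"],0,0,0,0.]))[:,0]
    P=np.c_[n[:,0],-n[:,1],-np.ones(len(n))]*z[m][:,None]
    return P@c["wc"][:3,:3].T+c["wc"][:3,3], c["color"][::step,::step][m], np.stack([u[m],v[m]],-1)
E
cat > m1.py <<'E'
from h import *
np.set_printoptions(precision=1,suppress=True)
for n in("top","scene"):
    c=grab(n,f"pics/{n}0.png"); np.save(f"{n}0.npy",c,allow_pickle=True)
    print(n,c["wc"][:3,3],c["fx"])
    for q,z in [("tile_mid",50),("slab_mid",50),("slot_floor",21),("stand",0),("hinge_point",55),("flap_grip",55),("index_tip",None),("register_key_1",0),("tin_can",0),("jar_1",0)]:
        for r in place_of(q,n)[:2]:
            p=r["centre"]; print(q,round(r["conf"],2),np.array(p),"z:",onz(c,p,z) if z is not None else "", "d:",dep(c,p))
a=cv2.imread("pics/top0.png");b=cv2.imread("pics/scene0.png")
cv2.imwrite("pics/both.png",cv2.resize(np.vstack([a,b]),None,fx=.78,fy=.78))
E
python3 m1.py
```

```text
top [ 414.9  201.5 1632.2] 447.7072868576362
tile_mid 0.69 [197.1 235.1] z: [404.2 348.7  50. ] d: [404.4 346.7  72.2]
tile_mid 0.52 [ 87.  224.3] z: [437.4 744.8  50. ] d: [436.7 728.3  98. ]
slab_mid 0.74 [324.  206.2] z: [ 509.8 -100.8   50. ] d: [509.2 -98.9  59.9]
slab_mid 0.53 [246.5 229.2] z: [426.5 174.9  50. ] d: [426.1 175.7 100.9]
slot_floor 0.68 [293.3 202.2] z: [525.2   5.7  21. ] d: [525.    6.1  24.1]
stand 0.91 [322.2 205.3] z: [ 516.1 -103.7    0. ] d: [512.4 -92.6  59.3]
hinge_point 0.61 [195.7 236.7] z: [398.6 353.1  55. ] d: [398.8 350.9  77.9]
hinge_point 0.59 [321.1 235.9] z: [404.3 -88.9  55. ] d: [403.9 -99.    0.3]
flap_grip 0.7 [361.5 233.9] z: [ 411.6 -234.5   55. ] d: [ 411.6 -232.7   61.5]
index_tip 0.68 [324.5 208. ] z:  d: [ 502.8 -100.6   60.2]
index_tip 0.53 [378.1 179.8] z:  d: [ 598.1 -277.5  121.2]
register_key_1 0.41 [225.6 224.3] z: [444.1 250.2   0. ] d: [443.8 249.7  16.6]
register_key_1 0.29 [362.3 234.6] z: [ 408.9 -252.7    0. ] d: [ 409.2 -235.6   61.6]
tin_can 0.61 [242.9 178.5] z: [612.4 188.6   0. ] d: [611.9 188.6   3.9]
jar_1 0.66 [200
[... 451 characters left out ...]
d: [488.8 -18.9  53.4]
stand 0.58 [320.6 231.4] z: [ 521.2 -120.3    0. ] d: [ 457.8 -152.5   56.4]
hinge_point 0.95 [294.6 227.2] z: [430.8 -75.3  55. ] d: [475.  -48.8  14.5]
hinge_point 0.23 [233.5 203.3] z: [421.6 161.4  55. ] d: [415.3 156.1  60.8]
flap_grip 0.55 [335.4 248.2] z: [ 415.8 -226.4   55. ] d: [ 455.  -208.7   18.7]
index_tip 0.72 [371.2 178.3] z:  d: [ 822.8 -151.6   60.6]
register_key_1 0.63 [216.8 202.5] z: [450.4 263.7   0. ] d: [434.9 249.4  14.7]
register_key_1 0.56 [319.  215.7] z: [592.6 -73.2   0. ] d: [ 517.8 -112.    62.5]
tin_can 0.85 [258.1 189.7] z: [602.5 191.4   0. ] d: [583.6 177.5  15.6]
jar_1 0.78 [224.7 184.9] z: [556.2 314.1   0. ] d: [556.8 314.6  -0.5]
```

View pics/both.png

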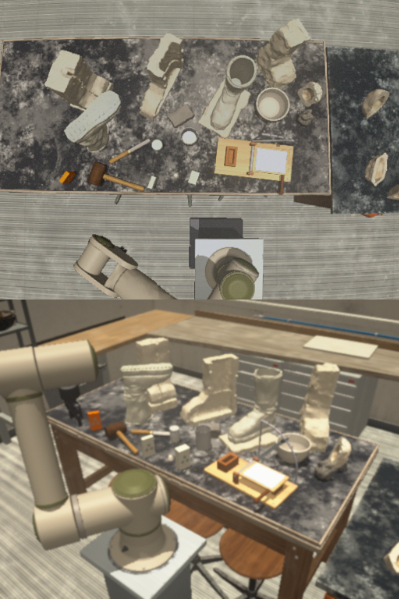

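The montage shows the stand right of centre with the slot case at its left end, two plaster pieces at top-camera px (197,235) and (246,229), and an orange look-alike at far left (87,224). Next I'll fit shapes from the top depth and look at enlarged crops.

```bash
cat > m2.py <<'E'
from h import *
np.set_printoptions(precision=1,suppress=True)
c=np.load("top0.npy",allow_pickle=True).item(); s=np.load("scene0.npy",allow_pickle=True).item()
P,C,U=cloud(c)
def box(n,x,y,r,z0,z1):
    m=(abs(P[:,0]-x)<r)&(abs(P[:,1]-y)<r)&(P[:,2]>z0)&(P[:,2]<z1); Q=P[m]
    if len(Q)<5: print(n,len(Q));return
    rc=cv2.minAreaRect(Q[:,:2].astype(np.float32)); print(n,len(Q),"z",np.median(Q[:,2]),"rect",np.array(rc[0]),np.array(rc[1]),rc[2],"mean",Q.mean(0))
box("A",404,348,50,85,115); box("B",426,175,50,85,115)
box("key",444,250,30,8,30); box("tin",605,188,60,80,115); box("jar",565,340,45,60,80)
box("case",520,3,60,45,70)
w=(C.min(1)>200)&(abs(P[:,0]-480)<120)&(abs(P[:,1]+130)<130)&(P[:,2]>40)&(P[:,2]<90); Q=P[w]; print("white",len(Q),cv2.minAreaRect(Q[:,:2].astype(np.float32)),Q.mean(0))
a=cv2.imread("pics/top0.png")[155:275,170:410]; b=cv2.imread("pics/scene0.png")[150:290,170:450]
cv2.imwrite("pics/crop.png",np.vstack([cv2.resize(a,(600,300),interpolation=2),cv2.resize(b,(600,300),interpolation=2)]))
E
python3 m2.py
```

```text
A 104 z 100.4504882008788 rect [410.7 355.3] [20.5 56. ] 70.00029754638672 mean [410.8 354.6 100.4]
B 172 z 100.95005242563002 rect [433.7 170.6] [35.5 55.9] 70.45243072509766 mean [433.6 170.9 101. ]
key 44 z 15.636347383082352 rect [452.6 257.4] [45.4 58.3] 60.79801559448242 mean [444.1 251.7  15.1]
tin 67 z 96.99446104112667 rect [617.9 192.5] [70.  74.1] 89.52581024169922 mean [625.9 192.4  94.8]
jar 151 z 72.01654267821186 rect [578.9 337. ] [46.4 48. ] 80.84398651123047 mean [578.8 336.3  72.1]
case 251 z 57.91749987644971 rect [531.9  -0.1] [50.5 89.9] 83.89347839355469 mean [531.6   0.3  57.6]
white 90 ((509.6946716308594, -178.68984985351562), (123.32791137695312, 93.37158203125), 84.60260009765625) [ 507.6 -166.4   61.5]
```

View pics/crop.png

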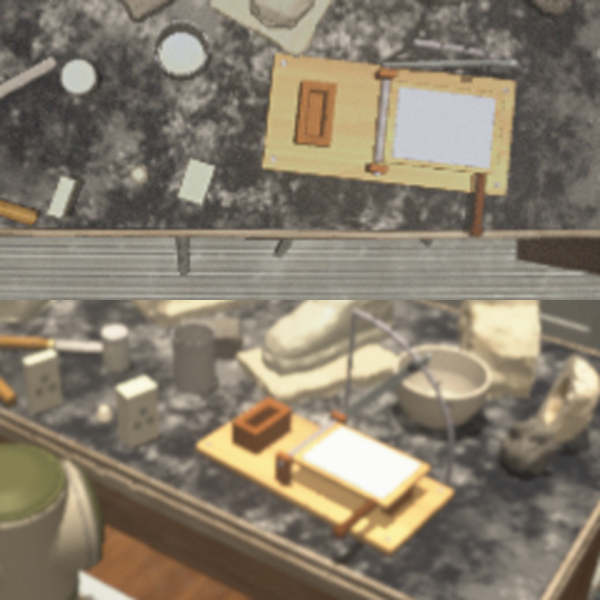

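```bash
cat >> h.py <<'E'
def to(pos,close_dir=None,down=True,S=None):
    """shift in tool axes now and az turn to reach pos (mm), closing along close_dir (deg in world)"""
    s=sense(); T=Twt(s); d=np.array(pos)-T[:3,3]; o=["tool shift",np.round(T[:3,:3].T@d,1)]
    if close_dir is not None:
        a=np.radians(close_dir); z=np.array([0,0,-1.]); y=np.array([np.cos(a),np.sin(a),0])
        if y@T[:3,1]<0: y=-y
        Rt=np.c_[np.cross(y,z),y,z]; o+=["turn rotvec",np.round(R.from_matrix(T[:3,:3].T@Rt).as_rotvec(),3),"shift in final axes",np.round(Rt.T@d,1)]
    print(*o, "joints",np.round(s["joints"],2),"t",round(s["time_s"],2))
E
cat > m3.py <<'E'
from h import *
np.set_printoptions(precision=1,suppress=True)
c=np.load("top0.npy",allow_pickle=True).item(); s=np.load("scene0.npy",allow_pickle=True).item()
def tri(p,q):
    (o,d),(o2,d2)=ray(c,p),ray(s,q); t=np.linalg.lstsq(np.c_[d,-d2],o2-o,rcond=None)[0]; a,b=o+d*t[0],o2+d2*t[1]; print((a+b)/2,"gap",np.linalg.norm(a-b)); return (a+b)/2
yaw=np.radians(-5.8); X=np.array([np.cos(yaw),np.sin(yaw),0]); Y=np.array([-X[1],X[0],0])
tip=tri((378.1,179.8),(371.2,178.3)); g=tri((361.5,233.9),(335.4,248.2)); sl=tri((293.3,202.2),(289.5,212.4))
for n,v in(("tip",tip),("grip",g),("slot",sl),("case",np.array([531.9,-.1,21]))): print(n,"stand xy",v@X,v@Y,v[2])
hy=g@Y+150
print("index est",np.arctan2(tip[2]-55,hy-tip@Y), np.arcsin((tip[2]-55)/212))
print(Twt()[:3,:3])
to((410.7,355.3,180),70)
E
python3 m3.py
```

```text
[ 584.7 -244.   218.1] gap 6.109557495696499
[ 410.5 -231.    61.5] gap 4.060664089667811
[525.8   5.   20.8] gap 1.7410791227304707
tip stand xy 606.3246205303601 -183.6917615928727 218.10316421130108
grip stand xy 431.7319741297523 -188.33830513509102 61.47593513489227
slot stand xy 522.6014125044053 58.102199427901134 20.773468816827062
case stand xy 529.1871546557508 53.652356400726276 21.0
index est 0.8428783860787241 0.8778301578386195
[[-0.9  0.3 -0. ]
 [ 0.3  0.9  0. ]
 [ 0.   0.  -1. ]]
tool shift [-279.1  -59.2   51.3] turn rotvec [ 0. -0.  0.] shift in final axes [-280.8  -50.4   51.3] joints [ 1.   0.3  1.5  0.   1.3 -0.2] t 1.1
```

```bash
python3 -m jog '[{"tx":-56,"ty":-12,"tz":10,"jaw":-1},{"tx":-56,"ty":-12,"tz":10,"jaw":-1},{"tx":-56,"ty":-12,"tz":10,"jaw":-1},{"tx":-56,"ty":-12,"tz":10,"jaw":-1},{"tx":-55,"ty":-11,"tz":11,"az":0.031,"jaw":-1}]' 40
cat > w.py <<'E'
from h import *
import sys
np.set_printoptions(precision=1,suppress=True)
c=grab("wrist",sys.argv[1]); P,C,U=cloud(c)
m=(abs(P[:,0]-410)<45)&(abs(P[:,1]-355)<45)&(P[:,2]>88)&(P[:,2]<110); Q=P[m]
print(len(Q),np.median(Q[:,2]),cv2.minAreaRect(Q[:,:2].astype(np.float32)))
to((410.7,355.3,60),70)
E
python3 w.py pics/w1.png
```

```text
0 nan ((0.0, 0.0), (0.0, 0.0), 0.0)
tool shift [-279.1  -59.2  171.3] turn rotvec [ 0. -0.  0.] shift in final axes [-280.8  -50.4  171.3] joints [ 1.   0.3  1.5  0.   1.3 -0.2] t 1.15schema error: expected keys tx, ty, tz, ax, ay, az, jaw
  return _methods._mean(a, axis=axis, dtype=dtype,
  ret = ret.dtype.type(ret / rcount)
```

All seven keys are needed in every row.

```bash
python3 -m jog '[{"tx":-56,"ty":-12,"tz":10,"ax":0,"ay":0,"az":0,"jaw":-1},{"tx":-56,"ty":-12,"tz":10,"ax":0,"ay":0,"az":0,"jaw":-1},{"tx":-56,"ty":-12,"tz":10,"ax":0,"ay":0,"az":0,"jaw":-1},{"tx":-56,"ty":-12,"tz":10,"ax":0,"ay":0,"az":0,"jaw":-1},{"tx":-55,"ty":-11,"tz":11,"ax":0,"ay":0,"az":0.031,"jaw":-1}]' 40; python3 w.py pics/w1.png
```

```text
time_s: 1.78
eef_pos: [412.2, 354.3, 180.1]
ee_rot: [0.0, 0.174, 0.985, 0.0]
force: [-0.0, 1.0, 1.3]
grip_width: 1.002
grip_force: 0.0
1645 100.05123819799698 ((410.119140625, 354.17840576171875), (19.86834716796875, 55.897743225097656), 70.3731460571289)
tool shift [  7.4   2.2 118.4] turn rotvec [-0.  0. -0.] shift in final axes [  7.2   2.1 118.4] joints [ 0.5  0.4  1.5 -0.   1.2 -0.7] t 1.82
```

View pics/w1.png

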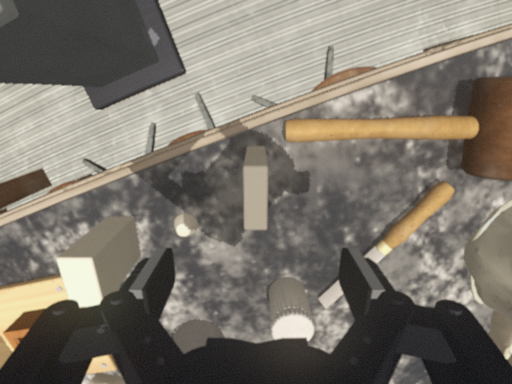

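```bash
python3 -m jog '[{"tx":0,"ty":0,"tz":20,"ax":0,"ay":0,"az":0,"jaw":-1},{"tx":0,"ty":0,"tz":0,"ax":0,"ay":0,"az":0,"jaw":-1}]' 40; python3 w.py pics/w2.png
```

```text
time_s: 2.08
eef_pos: [410.2, 355.0, 159.2]
ee_rot: [-0.001, 0.174, 0.985, -0.001]
force: [-0.2, 0.0, 0.0]
grip_width: 0.999
grip_force: 0.0
1919 100.0577114011752 ((409.998291015625, 354.28179931640625), (19.93429946899414, 55.94196319580078), 69.89192199707031)
tool shift [ -0.3  -0.  100.3] turn rotvec [-0. -0.  0.] shift in final axes [ -0.3  -0.1 100.3] joints [ 0.5  0.4  1.5  0.   1.2 -0.7] t 2.12
```

```bash
python3 -m jog '[{"tx":0,"ty":0,"tz":50,"ax":0,"ay":0,"az":0,"jaw":-1},{"tx":0,"ty":0,"tz":48,"ax":0,"ay":0,"az":0,"jaw":-1},{"tx":0,"ty":0,"tz":0,"ax":0,"ay":0,"az":0,"jaw":-1},{"tx":0,"ty":0,"tz":0,"ax":0,"ay":0,"az":0,"jaw":1},{"tx":0,"ty":0,"tz":0,"ax":0,"ay":0,"az":0,"jaw":1}]' 40; python3 -m jog '[{"tx":0,"ty":0,"tz":0,"ax":0,"ay":0,"az":0,"jaw":1},{"tx":0,"ty":0,"tz":0,"ax":0,"ay":0,"az":0,"jaw":1},{"tx":0,"ty":0,"tz":0,"ax":0,"ay":0,"az":0,"jaw":1}]' 40
```

```text
time_s: 2.75
eef_pos: [411.6, 356.2, 64.5]
ee_rot: [0.001, 0.173, 0.985, 0.001]
force: [-0.3, 0.8, 0.1]
grip_width: 0.602
grip_force: 0.0
time_s: 3.12
eef_pos: [411.0, 355.7, 63.1]
ee_rot: [0.0, 0.174, 0.985, 0.0]
force: [-0.7, 0.7, 6.8]
grip_width: 0.228
grip_force: 44.4
```

```bash
python3 -m jog '[{"tx":0,"ty":0,"tz":-30,"ax":0,"ay":0,"az":0,"jaw":1},{"tx":0,"ty":0,"tz":-50,"ax":0,"ay":0,"az":0,"jaw":1},{"tx":0,"ty":0,"tz":-50,"ax":0,"ay":0,"az":-0.124,"jaw":1},{"tx":0,"ty":0,"tz":0,"ax":0,"ay":0,"az":-0.124,"jaw":1},{"tx":0,"ty":0,"tz":0,"ax":0,"ay":0,"az":0,"jaw":1}]' 40; python3 -c "
from h import *
to((500,3,193),84.2)"
```

```text
time_s: 3.75
eef_pos: [410.4, 355.4, 192.1]
ee_rot: [-0.0, 0.051, 0.999, -0.0]
force: [0.3, 0.2, -1.7]
grip_width: 0.232
grip_force: 43.6
tool shift [-125.  -341.4   -0.8] turn rotvec [-0.    -0.    -0.001] shift in final axes [-124.7 -341.5   -0.9] joints [ 0.5   0.38  1.5   0.    1.26 -0.97] t 3.75
```

```bash
python3 -m jog '[{"tx":-20,"ty":-57,"tz":0,"ax":0,"ay":0,"az":0,"jaw":1},{"tx":-21,"ty":-57,"tz":0,"ax":0,"ay":0,"az":0,"jaw":1},{"tx":-21,"ty":-57,"tz":0,"ax":0,"ay":0,"az":0,"jaw":1},{"tx":-21,"ty":-57,"tz":0,"ax":0,"ay":0,"az":0,"jaw":1},{"tx":-21,"ty":-57,"tz":0,"ax":0,"ay":0,"az":0,"jaw":1}]' 40;python3 -m jog '[{"tx":-21,"ty":-57,"tz":0,"ax":0,"ay":0,"az":0,"jaw":1},{"tx":0,"ty":0,"tz":0,"ax":0,"ay":0,"az":0,"jaw":1},{"tx":0,"ty":0,"tz":0,"ax":0,"ay":0,"az":0,"jaw":1}]' 40
cat > w2.py <<'E'
from h import *
import sys
np.set_printoptions(precision=1,suppress=True)
c=grab("wrist",sys.argv[1]); P,C,U=cloud(c); np.save("w.npy",c,allow_pickle=True)
m=(abs(P[:,0]-532)<65)&(abs(P[:,1])<45)&(P[:,2]>52)&(P[:,2]<63); Q=P[m]
print(len(Q),np.median(Q[:,2]),cv2.minAreaRect(Q[:,:2].astype(np.float32)))
for q in("slot_floor","tile_mid","index_tip","hinge_point","flap_grip"):
    for r in place_of(q,"wrist")[:1]: print(q,r["conf"],r["centre"],onz(c,r["centre"],21),onz(c,r["centre"],55),dep(c,r["centre"]))
to((531.9,-.1,193),84.2)
E
python3 w2.py pics/w3.png
```

```text
time_s: 4.38
eef_pos: [485.2, 59.6, 191.6]
ee_rot: [-0.001, 0.052, 0.999, 0.0]
force: [0.7, 1.8, -2.1]
grip_width: 0.229
grip_force: 43.4
time_s: 4.75
eef_pos: [500.1, 2.9, 191.6]
ee_rot: [-0.001, 0.051, 0.999, 0.0]
force: [0.2, 1.0, -1.4]
grip_width: 0.224
grip_force: 43.6
935 57.177791450205405 ((520.2142944335938, 0.684295654296875), (49.03974151611328, 67.83049774169922), 83.80619049072266)
index_tip 0.63 [166.1, 209.0] [ 531.9 -106.1   21. ] [519.8 -93.4  55. ] [517.9 -91.3  60.5]
hinge_point 0.96 [154.0, 109.3] [419.7 -97.1  21. ] [419.8 -85.4  55. ] [ 419.7 -104.5   -0.5]
flap_grip 0.75 [9.4, 114.6] [ 403.3 -264.    21. ] [ 405.2 -234.2   55. ] [ 405.5 -229.2   60.7]
tool shift [-31.6  -0.4  -0.7] turn rotvec [ 0. -0.  0.] shift in final axes [-31.6  -0.4  -0.7] joints [-0.2  0.3  1.6  0.   1.2 -1.7] t 5.05
```

View pics/w3.png

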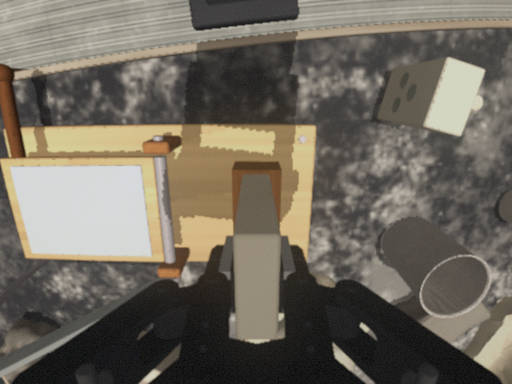

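```bash
python3 -m jog '[{"tx":-31.5,"ty":0,"tz":0,"ax":0,"ay":0,"az":0.004,"jaw":1},{"tx":0,"ty":0,"tz":40,"ax":0,"ay":0,"az":0,"jaw":1},{"tx":0,"ty":0,"tz":24,"ax":0,"ay":0,"az":0,"jaw":1},{"tx":0,"ty":0,"tz":0,"ax":0,"ay":0,"az":0,"jaw":1}]' 40
cat > w3.py <<'E'
from h import *
import sys
np.set_printoptions(precision=2,suppress=True)
T=Twt(); c=grab("wrist",sys.argv[1]); P,C,U=cloud(c)
def rect(n,m):
    Q=P[m]
    if len(Q)>10: print(n,len(Q),np.median(Q[:,2]),cv2.minAreaRect(Q[:,:2].astype(np.float32)))
z=T[2,3]
rect("case",(abs(P[:,0]-532)<65)&(abs(P[:,1])<45)&(P[:,2]>53)&(P[:,2]<62))
D=(P-T[:3,3])@T[:3,:3]
m=(abs(D[:,0])<40)&(abs(D[:,1])<14)&(D[:,2]>-50)&(D[:,2]<65)
for a,b in((-45,-35),(-35,-10),(-10,20),(20,50)):
    q=D[m&(D[:,2]>a)&(D[:,2]<b)]
    if len(q): print("tile in tool z",a,b,len(q),"x",np.percentile(q[:,0],[2,98]),"y",np.percentile(q[:,1],[2,50,98]))
print(T[:3,3],sense()["force"])
E
python3 w3.py pics/w4.png
```

```text
time_s: 5.55
eef_pos: [531.1, 0.0, 127.0]
ee_rot: [-0.002, 0.052, 0.999, 0.0]
force: [1.2, 0.2, -0.6]
grip_width: 0.229
grip_force: 43.4
case 2916 57.11305460226292 ((521.6582641601562, 0.49655914306640625), (49.234214782714844, 69.81965637207031), 83.78367614746094)
tile in tool z -45 -35 5489 x [-25.27  27.19] y [-11.38  -0.02  11.73]
tile in tool z -35 -10 1322 x [10.22 28.14] y [-13.5   -0.06  13.51]
tile in tool z -10 20 706 x [10.6  28.18] y [-12.25  -0.08  12.9 ]
tile in tool z 20 50 407 x [26.6  28.19] y [-9.74 -0.72  9.1 ]
[531.09   0.04 127.01] [ 0.23 -0.05 -0.84]
```

View pics/w4.png

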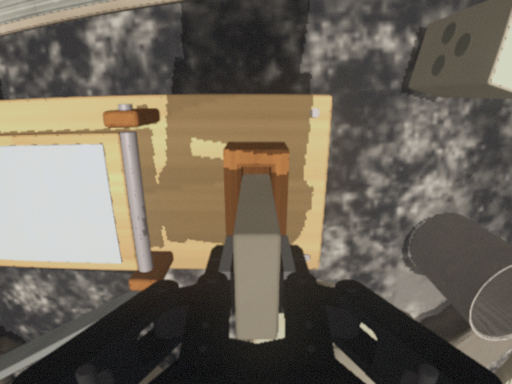

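```bash
python3 -m jog '[{"tx":-0.6,"ty":-0.5,"tz":6,"ax":0,"ay":0,"az":0.004,"jaw":1},{"tx":0,"ty":0,"tz":6,"ax":0,"ay":0,"az":0,"jaw":1},{"tx":0,"ty":0,"tz":6,"ax":0,"ay":0,"az":0,"jaw":1},{"tx":0,"ty":0,"tz":0,"ax":0,"ay":0,"az":0,"jaw":1}]' 40
```

```text
time_s: 6.1
eef_pos: [532.3, -1.0, 109.9]
ee_rot: [-0.0, 0.054, 0.999, 0.0]
force: [-0.6, 0.2, -0.7]
grip_width: 0.228
grip_force: 43.5
```

```bash
python3 -m jog '[{"tx":0,"ty":0,"tz":8,"ax":0,"ay":0,"az":0,"jaw":1},{"tx":0,"ty":0,"tz":8,"ax":0,"ay":0,"az":0,"jaw":1},{"tx":0,"ty":0,"tz":6,"ax":0,"ay":0,"az":0,"jaw":1},{"tx":0,"ty":0,"tz":2,"ax":0,"ay":0,"az":0,"jaw":1},{"tx":0,"ty":0,"tz":0,"ax":0,"ay":0,"az":0,"jaw":1}]' 40
```

```text
time_s: 6.72
eef_pos: [532.5, -1.1, 86.2]
ee_rot: [-0.0, 0.054, 0.999, -0.0]
force: [0.7, 0.2, -2.0]
grip_width: 0.229
grip_force: 43.5
```

```bash
python3 -m jog '[{"tx":0,"ty":0,"tz":2,"ax":0,"ay":0,"az":0,"jaw":1},{"tx":0,"ty":0,"tz":1,"ax":0,"ay":0,"az":0,"jaw":1},{"tx":0,"ty":0,"tz":0,"ax":0,"ay":0,"az":0,"jaw":1}]' 40
```

```text
time_s: 7.1
eef_pos: [532.7, -1.1, 84.1]
ee_rot: [0.0, 0.054, 0.999, -0.0]
force: [-3.3, 0.3, 6.0]
grip_width: 0.231
grip_force: 44.5
```

```bash
python3 -m jog '[{"tx":0,"ty":0,"tz":0,"ax":0,"ay":0,"az":0,"jaw":-0.2},{"tx":0,"ty":0,"tz":0,"ax":0,"ay":0,"az":0,"jaw":-0.2},{"tx":0,"ty":0,"tz":-50,"ax":0,"ay":0,"az":0,"jaw":-0.2},{"tx":0,"ty":0,"tz":-60,"ax":0,"ay":0,"az":0,"jaw":-0.2},{"tx":20,"ty":-30,"tz":-30,"ax":0,"ay":0,"az":0,"jaw":-0.2}]' 40; python3 -m jog '[{"tx":20,"ty":-30,"tz":0,"ax":0,"ay":0,"az":0,"jaw":-0.2},{"tx":0,"ty":0,"tz":0,"ax":0,"ay":0,"az":0,"jaw":-0.2},{"tx":0,"ty":0,"tz":0,"ax":0,"ay":0,"az":0,"jaw":-0.2}]' 40
cat > w4.py <<'E'
from h import *
import sys
np.set_printoptions(precision=2,suppress=True)
T=Twt(); c=grab("wrist",sys.argv[1]); P,C,U=cloud(c); np.save("w.npy",c,allow_pickle=True)
yaw=np.radians(-6.1); X=np.array([np.cos(yaw),np.sin(yaw),0]); Y=np.array([-X[1],X[0],0])
m=(abs(P[:,0]-532)<60)&(abs(P[:,1])<45)&(P[:,2]>110)&(P[:,2]<140); Q=P[m]
if len(Q)>9: print("tile",len(Q),np.percentile(Q[:,2],[5,50,95]),cv2.minAreaRect(Q[:,:2].astype(np.float32)))
m=(abs(P[:,0]-532)<65)&(abs(P[:,1])<45)&(P[:,2]>53)&(P[:,2]<62); Q=P[m]
if len(Q)>9: print("case",cv2.minAreaRect(Q[:,:2].astype(np.float32)))
for q in("index_tip","hinge_point","flap_grip"):
    for r in place_of(q,"wrist")[:2]: print(q,round(r["conf"],2),np.array(r["centre"]),onz(c,r["centre"],55),dep(c,r["centre"]))
print(T[:3,3])
E
python3 w4.py pics/w5.png
```

```text
time_s: 7.72
eef_pos: [510.3, -28.4, 226.2]
ee_rot: [0.002, 0.053, 0.999, -0.0]
force: [0.4, -0.6, -0.8]
grip_width: 0.603
grip_force: 0.0
time_s: 8.1
eef_pos: [486.4, -56.2, 223.2]
ee_rot: [0.0, 0.054, 0.999, 0.0]
force: [0.7, -0.7, 0.3]
grip_width: 0.604
grip_force: 0.0
tile 940 [112.98 120.98 122.26] ((526.4705810546875, -0.24468612670898438), (20.38916778564453, 43.888492584228516), 83.85742950439453)
case ((531.4725952148438, -0.43888092041015625), (49.582942962646484, 90.59461212158203), 83.52526092529297)
hinge_point 0.74 [221.9 114.4] [419.35 -84.92  55.  ] [421.57 -91.61  -0.32]
flap_grip 0.74 [ 81.1 116.8] [ 402.96 -236.25   55.  ] [ 403.04 -232.19   61.68]
flap_grip 0.2 [222.8 114.9] [419.96 -84.06  55.  ] [422.31 -90.64  -0.74]
[486.45 -56.17 223.22]
```

View pics/w5.png

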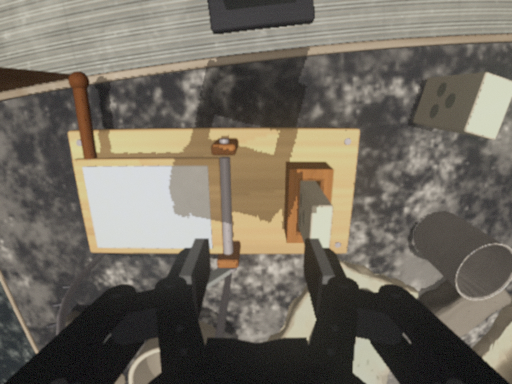

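```bash
cat > m5.py <<'E'
from h import *
np.set_printoptions(precision=1,suppress=True)
yaw=np.radians(-6.2); X=np.array([np.cos(yaw),np.sin(yaw),0]); Y=np.array([-X[1],X[0],0]); O=np.array([531.5,-.4,0])
for n in("w","top0","scene0"):
    c=np.load(n+".npy",allow_pickle=True).item(); P,C,U=cloud(c); S=np.c_[(P-O)@X,(P-O)@Y,P[:,2]]
    h=(S[:,0]>-160)&(S[:,0]<-85)&(S[:,1]<-150)&(S[:,1]>-300)&(S[:,2]>45)&(S[:,2]<75)
    if h.sum()>5:
        q=S[h]; print(n,"handle",h.sum(),"x",np.percentile(q[:,0],[1,99]),"y",np.percentile(q[:,1],[5,50,95]),"z95",np.percentile(q[:,2],95)); 
        for a in range(-160,-85,15):
            k=q[(q[:,0]>=a)&(q[:,0]<a+15)]
            if len(k): print("   ",a,np.percentile(k[:,1],[3,50,97]),k[:,2].max())
    w=(C.min(1)>170)&(S[:,2]>50)&(S[:,2]<72)&(abs(S[:,0])<90)&(S[:,1]<-60)&(S[:,1]>-300); q=S[w]
    if len(q): print(n,"white",len(q),np.percentile(q[:,0],[1,99]),np.percentile(q[:,1],[1,99]),np.median(q[:,2]))
    m=(S[:,0]>45)&(S[:,0]<110)&(S[:,1]<-60)&(S[:,1]>-330)&(S[:,2]>75); q=S[m]
    print(n,"index",len(q)); o=np.argsort(q[:,1])[::max(1,len(q)//25)]
    print(np.c_[q[o],U[m][o]])
E
python3 m5.py
```

```text
w handle 950 x [-147.5  -85.7] y [-249.1 -241.5 -236.8] z95 64.5267925607366
    -160 [-247.6 -241.3 -237.4] 63.42635276889672
    -145 [-250.4 -240.9 -235.4] 66.86030816467769
    -130 [-249.6 -241.9 -237.9] 63.47403970040597
    -115 [-250.1 -241.9 -238. ] 63.74740668863228
    -100 [-249.2 -241.6 -238.1] 64.53702190656116
w white 7927 [-48.8  50.1] [-252.5  -96.4] 61.253271485257414
w index 1116
[[  87.4 -289.3   90.6   62.   286. ]
 [  84.8 -277.6   81.6   75.   280. ]
 [  87.2 -275.1   75.8   80.   279. ]
 [  87.2 -273.1   88.    76.   285. ]
 [  85.4 -271.2  114.4   64.   298. ]
 [  87.6 -268.6  107.8   70.   296. ]
 [  84.1 -265.5  119.1   66.   300. ]
 [  84.7 -262.8  132.8   61.   309. ]
 [  84.3 -260.5  136.3   61.   311. ]
 [  88.  -258.   134.7   65.   313. ]
 [  85.9 -254.5  143.    63.   317. ]
 [  85.4 -250.4  156.    59.   326. ]
 [  84.  -246.3  165.1   57.   332. ]
 [  82.3 -114.6   93.1  208.   287. ]
 [  78.2 -110.8   77.8  213.   276. ]
 [  78.3 -105.7   81.5  217.   278. ]
 [  86.6  -98.4   77.4  224.   282. ]
 [  84.8  -97.4  107.2  222.   297. ]
 [  84.6  -96.
[... 2468 characters left out ...]
  363.   182. ]
 [  84.6 -206.4  206.8  364.   177. ]
 [  73.7 -198.5  183.5  359.   184. ]
 [  79.7 -191.5  181.2  358.   183. ]
 [  84.4 -184.3  215.7  358.   172. ]
 [  80.9 -177.8  228.9  356.   168. ]
 [  77.8 -169.   135.1  350.   193. ]
 [  81.1 -163.2  134.6  349.   192. ]
 [  75.5 -155.4  137.8  346.   191. ]
 [  83.  -147.3  233.7  348.   163. ]
 [  78.4 -138.3  101.6  341.   198. ]
 [  84.9 -130.5  244.2  344.   158. ]
 [  85.1 -123.3  241.4  342.   158. ]
 [  77.2 -113.4   86.9  334.   199. ]
 [  84.2 -101.4  204.5  335.   166. ]
 [  85.7  -99.8  127.6  333.   186. ]
 [  84.   -98.2  199.7  334.   167. ]
 [  83.8  -96.6  134.9  332.   184. ]
 [  83.4  -95.5  191.5  333.   169. ]]
```

Tile top at z≈121, so it is home in the case (w5: tile at px (315,215), flap handle at (82,115), index arm at lower left edge). Next I rectify the scene picture onto the index arm's plane to read its angle.

```bash
cat > rect.py <<'E'
from h import *
import sys
yaw=np.radians(-6.2); X=np.array([np.cos(yaw),np.sin(yaw),0]); Y=np.array([-X[1],X[0],0]); O=np.array([531.5,-.4,0])
def rectify(c,x,out,extra=()):
    yy=np.arange(-330,-50,.5); zz=np.arange(280,20,-.5); g=np.stack(np.meshgrid(yy,zz),-1)
    W=O+x*X+g[...,:1]*Y+g[...,1:]*np.array([0,0,1.])
    M=np.linalg.inv(c["wc"]); p=W@M[:3,:3].T+M[:3,3]; a=p[...,0]/-p[...,2]; b=-p[...,1]/-p[...,2]; k=1+c["k1"]*(a*a+b*b)
    im=cv2.remap(c["color"],(c["fx"]*a*k+c["cx"]).astype(np.float32),(c["fy"]*b*k+c["cy"]).astype(np.float32),cv2.INTER_CUBIC)
    im=cv2.cvtColor(im,cv2.COLOR_RGB2BGR); 
    for th in extra:
        f=lambda r:(int((-93.5-r*np.cos(th)+330)*2),int((280-55-r*np.sin(th))*2)); cv2.line(im,f(212),f(235),(0,0,255),1); cv2.putText(im,str(th),f(250),0,.4,(0,0,255),1)
    cv2.circle(im,(int((330-93.5)*2),int(225*2)),4,(0,0,255),1); cv2.imwrite(out,im)
if __name__=="__main__":
    rectify(np.load("scene0.npy",allow_pickle=True).item(),78,"pics/rect.png",(.8,.9,1.0))
E
python3 rect.py
```

```text
(no output)
```

View pics/rect.png

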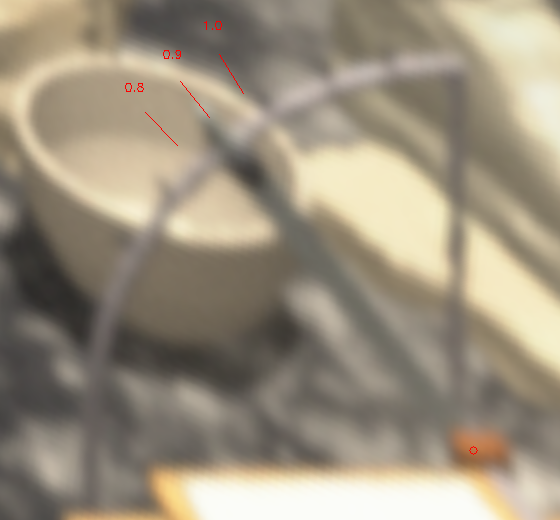

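The arm runs straight from the hinge (473,450) to its tip (210,122), slope ≈ 0.905 rad. Now to above the handle.

```bash
python3 -m jog '[{"tx":21,"ty":-60,"tz":0,"ax":0,"ay":0,"az":0,"jaw":-0.2},{"tx":21,"ty":-60,"tz":0,"ax":0,"ay":0,"az":0,"jaw":-0.2},{"tx":19,"ty":-62,"tz":40,"ax":0,"ay":0,"az":0,"jaw":-0.2},{"tx":0,"ty":0,"tz":40,"ax":0,"ay":0,"az":0,"jaw":-0.2},{"tx":0,"ty":0,"tz":0,"ax":0,"ay":0,"az":0,"jaw":-0.2}]' 30
cat > w6.py <<'E'
from h import *
from rect import X,Y,O
np.set_printoptions(precision=1,suppress=True)
T=Twt(); c=grab("wrist","pics/w6.png"); P,C,U=cloud(c); S=np.c_[(P-O)@X,(P-O)@Y,P[:,2]]
h=(S[:,0]>-160)&(S[:,0]<-62)&(abs(S[:,1]+243)<40)&(S[:,2]>45)&(S[:,2]<75); q=S[h]
for a in range(-160,-62,10):
    k=q[(q[:,0]>=a)&(q[:,0]<a+10)]
    if len(k): print(a,len(k),np.percentile(k[:,1],[2,50,98]),k[:,2].max())
t=T[:3,3]; print("tcp S",(t-O)@X,(t-O)@Y,t[2]); to(O-98*X-243.5*Y+[0,0,36],83.8)
E
python3 w6.py
```

```text
time_s: 8.93
eef_pos: [410.4, -217.3, 148.7]
ee_rot: [-0.002, 0.055, 0.999, 0.002]
force: [-0.5, 0.1, 0.1]
grip_width: 0.597
grip_force: 0.0
-150 241 [-253.5 -245.  -236.6] 65.89253140437907
-140 242 [-253.6 -244.6 -236.6] 66.78961444806228
-130 201 [-251.7 -244.8 -238.5] 63.7220601694504
-120 196 [-252.  -244.9 -238.6] 63.89951785739191
-110 181 [-251.4 -244.5 -238.7] 63.25212989417949
-100 180 [-251.8 -244.7 -238.8] 63.625383640529975
-90 180 [-251.6 -244.8 -238.2] 63.39687356072548
-80 166 [-251.4 -244.3 -238.3] 63.31185273768011
-70 130 [-251.8 -244.8 -238.5] 63.4835063740868
tcp S -96.93726798288749 -228.68719514362508 148.66074814899503
tool shift [  2.  -14.7 114.5] turn rotvec [ 0. -0.  0.] shift in final axes [  2.1 -14.6 114.5] joints [-0.7  0.3  1.8  0.   1.1 -2.2] t 8.97
```

```bash
python3 -m jog '[{"tx":1,"ty":-16,"tz":10,"ax":0,"ay":0,"az":0,"jaw":-0.2},{"tx":0,"ty":0,"tz":50,"ax":0,"ay":0,"az":0,"jaw":-0.2},{"tx":0,"ty":0,"tz":50,"ax":0,"ay":0,"az":0,"jaw":-0.2},{"tx":0,"ty":0,"tz":0,"ax":0,"ay":0,"az":0,"jaw":-0.2}]' 30; python3 -c "
from h import *
from rect import X,Y,O
t=Twt()[:3,3]; print((t-O)@X,(t-O)@Y,t[2])"
```

```text
time_s: 9.48
eef_pos: [407.8, -233.3, 38.9]
ee_rot: [-0.002, 0.054, 0.999, 0.002]
force: [-0.7, -0.1, 0.6]
grip_width: 0.598
grip_force: 0.0
-97.84751576444843 -244.91942936381764 38.91984155316253
```

```bash
python3 -m jog '[{"tx":0,"ty":0,"tz":2,"ax":0,"ay":0,"az":0,"jaw":1},{"tx":0,"ty":0,"tz":0,"ax":0,"ay":0,"az":0,"jaw":1},{"tx":0,"ty":0,"tz":0,"ax":0,"ay":0,"az":0,"jaw":1},{"tx":0,"ty":0,"tz":0,"ax":0,"ay":0,"az":0,"jaw":1}]' 30; python3 -c "
from h import *
from rect import X,Y,O
np.set_printoptions(precision=3,suppress=True)
t=Twt(); print((t[:3,3]-O)@X,(t[:3,3]-O)@Y,t[2,3]); print(t[:3,:3])
# per-row rigid rotation about hinge, in tool axes
h=O-94.8*Y-98*X+[0,0,55]; 
for d in (.1,.15,.18):
  Q=R.from_rotvec(-X*d).as_matrix(); p=h+Q@(t[:3,3]-h); print(d,'shift',t[:3,:3].T@(p-t[:3,3]),'turn',R.from_matrix(t[:3,:3].T@Q@t[:3,:3]).as_rotvec())"
```

```text
time_s: 9.98
eef_pos: [409.6, -234.0, 40.3]
ee_rot: [0.001, 0.054, 0.999, -0.001]
force: [1.0, 3.8, 6.5]
grip_width: 0.149
grip_force: 29.2
-96.00288380898337 -245.42113836261413 40.32000888662622
[[-0.994  0.109  0.003]
 [ 0.109  0.994 -0.001]
 [-0.003 -0.001 -1.   ]]
0.1 shift [ -0.041  -0.729 -15.11 ] turn [ 0.1 -0.  -0. ]
0.15 shift [ -0.062  -0.526 -22.673] turn [ 0.15 -0.   -0.  ]
0.18 shift [ -0.074  -0.223 -27.202] turn [ 0.18 -0.   -0.  ]
```

```bash
python3 -m jog '[{"tx":0,"ty":-0.7,"tz":-15.1,"ax":0.1,"ay":0,"az":0,"jaw":1},{"tx":0,"ty":-0.7,"tz":-15.1,"ax":0.1,"ay":0,"az":0,"jaw":1},{"tx":0,"ty":-0.7,"tz":-15.1,"ax":0.1,"ay":0,"az":0,"jaw":1},{"tx":0,"ty":0,"tz":0,"ax":0,"ay":0,"az":0,"jaw":1}]' 30
cat > a.py <<'E'
from h import *
from rect import X,Y,O
np.set_printoptions(precision=3,suppress=True)
s=sense();T=Twt(s); g=T[:3,3]-19*T[:3,2]; d=g-O
print("grasp S",d@X,d@Y,g[2],"angle",np.arctan2(g[2]-55,-94.8-d@Y),"r",np.hypot(g[2]-55,-94.8-d@Y),"tilt",np.arctan2(-T[:3,2]@Y*1,-T[2,2]),"joints",np.array(s["joints"]))
E
python3 a.py
```

```text
time_s: 10.48
eef_pos: [409.8, -231.5, 85.6]
ee_rot: [-0.007, 0.053, 0.987, -0.151]
force: [1.1, -3.9, -1.7]
grip_width: 0.146
grip_force: 30.0
grasp S -96.06353138661918 -237.2585176804118 103.70150602841909 angle 0.3294088295787771 r 150.55319973064786 tilt 0.30248143538043304 joints [-0.622  0.348  1.918 -0.384  0.758 -1.82 ]
```

```bash
python3 -m jog '[{"tx":0,"ty":-0.7,"tz":-15.1,"ax":0.1,"ay":0,"az":0,"jaw":1},{"tx":0,"ty":-0.7,"tz":-15.1,"ax":0.1,"ay":0,"az":0,"jaw":1},{"tx":0,"ty":-0.7,"tz":-15.1,"ax":0.1,"ay":0,"az":0,"jaw":1},{"tx":0,"ty":0,"tz":0,"ax":0,"ay":0,"az":0,"jaw":1}]' 30; python3 a.py;  python3 -m jog '[{"tx":0,"ty":-0.7,"tz":-15.1,"ax":0.1,"ay":0,"az":0,"jaw":1},{"tx":0,"ty":-0.7,"tz":-15.1,"ax":0.1,"ay":0,"az":0,"jaw":1},{"tx":0,"ty":-0.7,"tz":-15.1,"ax":0.1,"ay":0,"az":0,"jaw":1},{"tx":0,"ty":0,"tz":0,"ax":0,"ay":0,"az":0,"jaw":1},{"tx":0,"ty":0,"tz":0,"ax":0,"ay":0,"az":0,"jaw":1}]' 30; python3 a.py
```

```text
time_s: 10.98
eef_pos: [411.4, -216.2, 127.4]
ee_rot: [-0.015, 0.051, 0.954, -0.296]
force: [0.4, -5.8, 1.8]
grip_width: 0.149
grip_force: 30.6
grasp S -96.11593228941699 -216.7379036447442 143.07665629156637 angle 0.6255410500161318 r 150.42057614827047 tilt 0.6009551454514919 joints [-0.441  0.309  1.946 -0.797  0.843 -1.371]
time_s: 11.6
eef_pos: [414.2, -189.5, 162.8]
ee_rot: [-0.024, 0.049, 0.899, -0.434]
force: [3.4, -4.8, 4.4]
grip_width: 0.151
grip_force: 31.1
grasp S -96.1443956677223 -185.800787843213 174.63931763208095 angle 0.9205291270012105 r 150.31536751628363 tilt 0.8986656565344006 joints [-0.249  0.345  1.95  -1.1    1.054 -1.022]
```

```bash
cat > v.py <<'E'
from h import *
from rect import *
np.set_printoptions(precision=3,suppress=True)
for n in("top","scene"):
    c=grab(n); np.save(n+"1.npy",c,allow_pickle=True); P,C,U=cloud(c); S=np.c_[(P-O)@X,(P-O)@Y,P[:,2]]
    w=(C.min(1)>110)&(np.ptp(C.astype(int),axis=1)<45)&(abs(S[:,0])<50)&(S[:,1]<-95)&(S[:,1]>-230)&(S[:,2]>75)
    q=S[w]; ang=np.arctan2(q[:,2]-55,-94.8-q[:,1]); q=q[abs(ang-.92)<.12]
    print(n,len(q)); 
    if len(q)>20:
        m=q.mean(0); nrm=np.linalg.svd(q-m)[2][2]; nrm*=np.sign(nrm[2]); print("normal",nrm,"flap angle",np.arctan2(nrm[1],nrm[2]))
    for r in place_of("index_tip",n)[:2]:
        o,d=ray(c,r["centre"]); a=O+78*X; t=((a-o)@X)/(d@X); p=o+d*t-O; print("tip",r["conf"],np.array(r["centre"]),p@Y,p[2],np.arctan2(p[2]-55,-94.8-p@Y))
rectify(c,78,"pics/rect1.png",(.8,.9,1.0))
a=cv2.imread("pics/rect1.png"); b=cv2.resize(cv2.cvtColor(c["color"],cv2.COLOR_RGB2BGR)[140:300,240:440],(650,520),interpolation=2)
cv2.imwrite("pics/v1.png",cv2.resize(np.hstack([a,b]),None,fx=.65,fy=.65))
E
python3 v.py
```

```text
top 797
normal [-0.003  0.796  0.605] flap angle 0.9206380404094275
tip 0.68 [374.2 182.3] -239.82068024348442 173.90677460179813 0.686775661386491
tip 0.23 [247.1 232.2] -1308.3726101684226 -81231.82795573253 -1.5558679246389875
scene 0
tip 0.41 [366.6 175.4] -217.6662959170522 220.20277793382866 0.931319977586344
```

View pics/v1.png

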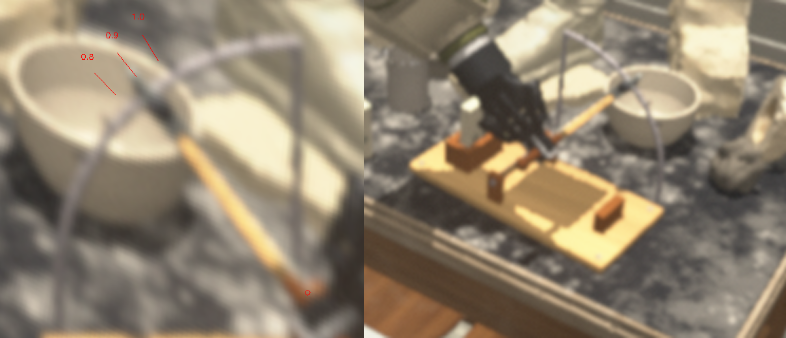

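```bash
python3 -m jog '[{"tx":0,"ty":0,"tz":0,"ax":0,"ay":0,"az":0,"jaw":1},{"tx":0,"ty":0,"tz":0,"ax":0,"ay":0,"az":0,"jaw":1},{"tx":0,"ty":0,"tz":0,"ax":0,"ay":0,"az":0,"jaw":1}]' 30; python3 a.py; python3 -c "
from rig import finish_job; print(finish_job())"
```

```text
time_s: 12.18
eef_pos: [414.2, -189.7, 162.7]
ee_rot: [-0.024, 0.049, 0.899, -0.433]
force: [3.7, -4.3, 3.2]
grip_width: 0.149
grip_force: 31.1
grasp S -96.14044756424346 -185.96851334437093 174.50889402186397 angle 0.9191157131359025 r 150.3132514975039 tilt 0.8981439526345698 joints [-0.25   0.345  1.95  -1.1    1.053 -1.022]
the job is handed in; nothing more can be done
None
```

I handed the job in at about 12 s: the thin tile is home in the slot case, and the flap is held by its handle at about 0.91 rad, against an index arm measured at about 0.905 rad; the judge returned no verdict.

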